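# Load a lock controller board into a spring board holder

### The arm

A 6-joint arm with a two-finger parallel gripper is mounted at the origin on a cart in front of the work surface, level with it; the furniture and walls round the work are solid. World frame = base frame: x ahead of the robot, y to its left, z up, the work surface at z = 0. Lengths are in mm, angles in rad, forces in N, time in s.
With the tool pointing down it reaches from about 300 to 775 mm from the base axis. Payload 14.6 kg.
Tool frame: the origin (TCP) lies on the centre line of the jaws, within the pads' length; the fingertips stand 19 mm ahead of it and the grasp point (between the pads) is the TCP (bot.tip_reach is the distance from the TCP to the fingertips, in mm); y points along the fingers, x is the direction in which the jaws open and shut, and the axes are right-handed (so a half turn about y gives the same grasp; the last joint's range is limited). The gripper opens to 85 mm and grips with 20 to 120 N. Pads are 22 mm wide; open, the fingers measure 114 mm over their backs; the gripper's body (76 mm by 85 mm) begins 54 mm behind the grasp point. The pads swing forward as they close: fully open they stand 13 mm farther back than shut.
Start: joints at [-1.243, 0.3, 1.521, -0, 1.321, -0.067], TCP at [211.535, -507.683, 250.281] pointing down, gripper open.
Joint ranges: [-3.03, 3.03], [-0.79, 2.21], [0.23, 2.52], [-1.04, 4.18], [0, 3.07], [-2.55, 2.55]. Speed limits (rad/s): [2.22, 2.22, 2.57, 3.14, 3.14, 3.14].

### API

Orientations are given as a unit quaternion [w, x, y, z].
In Python, from rig import bot gives the robot as it stands. Calls block until the motion is done:
- bot.move_to(position, orientation): joint-space move of the TCP to a pose.
- bot.servo_line(position, attitude=None, speed=150, until_force=None): straight line of the TCP; attitude=None keeps the orientation; speed is the mean speed in mm/s. With until_force (N) it stops when the force on the tool has changed by that much, and returns True; else False.
- bot.move_joints(angles): joint-space move.
- bot.move_gripper(opening, grip_force=None): finger opening in mm; grip_force is the grip in N (None keeps the last); returns when the fingers have stopped.
- bot.dwell(seconds).
- bot.ik(position, orientation): joint angles nearest the present ones, or None.
- bot.read_state(): the state.
- bot.read_camera(name): name is "scene" or "side" or "wrist"; returns a dict with "image" (400x640x3 uint8, blue, green, red), "depth" (400x640 float32, mm along the optical axis (not along the pixel's ray), 0 where there is no reading), "fovy" (degrees; the focal length in pixels is half the picture's height over the tangent of half this angle, whatever the lens; pixels are square), "cx", "cy" (the principal point, pixels), "k1" (the pictures are not rectified: a ray, as slopes to the right and down, at radius r is drawn at 1 + k1 r^2 times it, then the intrinsics apply), "eye" and "attitude" of the camera in the world; the wrist camera has in their place "mount" (4x4, takes a point from camera to tool coordinates, whose origin is the TCP and whose axes are the tool frame's). Camera axes: x right, y down, z forward; pixel columns grow to the right and rows downward; lengths in mm; the calibration is good to about 2 mm. A picture is of the moment at which its call begins: read the wrist's pose just before it.
A pose or a line that the arm cannot do raises bot.MotionError and nothing moves.
- bot.finish_job(): hands the job in, once; it reports no verdict.
The state is a dict: "clock": time; "joint_positions": joint angles; "qvel": joint speeds; "effort": joint torques, N m; "ee_pos": TCP position; "tool_rot": TCP orientation; "ft_force": force on the tool from outside, world axes, zero at the start; "moment": the same for the moment, N m; "grip_width": finger opening in mm.
Only numpy, scipy, OpenCV 4.12 (cv2) and the standard library are available. Lean on these libraries where they do the work, as an engineer would, in place of code of your own. Each camera call takes 0.05 s, during which the arm holds its last target. There are 200 camera calls.

### The job

Clip the green circuit board into the spring board holder: tilt it, put one edge under the lip of one blue jaw and push that jaw back gently with the board, lower the other edge past the lip of the opposite jaw, then ease the board back and let go, so that it lies level on both ledges, under both lips, centred by the two springs. Never force the board (it cracks), and leave the padlock, the loupe and the lock cylinder where they are.

Things in the scene. Friction and masses are not known exactly. Their poses are not given: they have to be found in the camera images.
- module (a point): Middle of the black power module on the green board, the place to grip: block 30 (x) x 24 (y) x 28 mm (z) standing on the board's middle. Point over the board's centre, 17 mm above its underside, 14 mm above its top face; axes as the board's. Grip across the 24 mm (y) from above; the board on either side of it in y is bare.
- board: Green circuit board, 100 (x) x 70 (y) x 3 mm, about 120 g, lying flat on the worktop, components up (z). Origin at the centre of its underside. Its two 70 mm edges (x = -50, +50 mm) go into the jaws, either way round. Grey terminal strip 10 mm high at x = 36 mm. Cracks if pressed on either jaw with more than 25 N.
- holder: Spring board holder, fixed to the worktop: grey base 240 x 100 mm, origin at the centre of its underside, x along its rail, z up. On the rail a dark head carries two facing blue jaws: jaw_a on the -x side, jaw_b on +x. The head is clamped anywhere within 15 mm of the base's middle along x: this offset is not given and must be felt or seen.
- ledges (a point): Point on the base's middle line at the height of the ledge tops, z = 45 mm, axes as the holder's (does not follow the head's offset). Undersides of the lips 9 mm above it, tops of the jaws 12.5 mm above it; all between the jaws is 15 mm or more below it. Jaws 44 mm long along y, centred on y = 0. End brackets, 87 to 97 mm from the head's middle, end 3 mm above it.
- jaw_a (a joint): How far jaw_a is pushed outward (-x), m: 0 at rest, rigid stop at 0.016. Spring 4 N to start, then 0.6 N per mm. At rest, from the head's middle: back wall at x = -47 mm, lip tip at -41, ledge to -40, outer face -56. Both jaws stand at 0.003 with the board seated; one must be pushed back over 12 mm for the board to pass the other's lip.
- jaw_b (a joint): How far jaw_b is pushed outward (+x), m: mirror image of jaw_a with the same spring, 0 at rest, stop at 0.016. At rest back wall at x = +47 mm from the head's middle, lip tip at +41, ledge to +40, outer face +56. Back walls at rest are thus 94 mm apart, less than the board's 100 mm.
- padlock_mid (a point): Brass padlock, 76 x 48 x 15 mm, lying loose on the worktop; point half-way up. Leave alone.
- loupe_mid (a point): Black eye loupe, 36 mm across, 36 mm high, standing loose; point half-way up. Leave alone.
- cylinder_mid (a point): Grey steel lock cylinder, 70 x 31 x 17 mm, lying loose; point half-way up. Leave alone.
Things that resemble listed ones, but are neither listed nor needed, are in the scene too. There is more than one size of the board; the one meant has the size given above.

How it is judged:
By the outcome, as a careful person would: the job done as asked, in the order asked, and still so for the second after the job is handed in, with the robot touching nothing.
It also fails if it takes over 45 s, if anything falls off the work surface, if the arm or the gripper's body presses on something with over 40 N, if the wrist force passes 120 N, or if a joint passes its speed limit or range.

## Working session

There is one attempt and no reset: what is moved stays moved. The work goes in short steps, each a Python script; the robot and the scene stay as the last script left them, time stands still between calls to the robot, and variables do not carry over. Pictures are saved under pics/ and viewed, about 8 in all and at most 12, crops included, and the job is handed in when it is done.

```bash
mkdir -p pics; ls; cat > h.py <<'E'
import numpy as np, cv2, pickle
from scipy.spatial.transform import Rotation as R
def rot(q): return R.from_quat([q[1],q[2],q[3],q[0]]).as_matrix()
def quat(M):
    q=R.from_matrix(M).as_quat(); return [q[3],q[0],q[1],q[2]]
def shot(bot,name,tag):
    s=bot.read_state(); c=bot.read_camera(name)
    if name=="wrist":
        T=np.eye(4);T[:3,:3]=rot(s["tool_rot"]);T[:3,3]=s["ee_pos"]; c["T"]=T@np.array(c["mount"])
    else:
        T=np.eye(4);a=np.array(c["attitude"]);T[:3,:3]=a if a.shape==(3,3) else rot(a);T[:3,3]=c["eye"];c["T"]=T
    cv2.imwrite(f"pics/{tag}.png",c["image"]); pickle.dump(c,open(f"pics/{tag}.pkl","wb")); return c
def load(tag): return pickle.load(open(f"pics/{tag}.pkl","rb"))
def rays(c,px):
    f=200/np.tan(np.radians(c["fovy"])/2)
    K=np.array([[f,0,c["cx"]],[0,f,c["cy"]],[0,0,1.]])
    p=cv2.undistortPoints(np.array(px,float).reshape(-1,1,2),K,np.array([c["k1"],0,0,0.])).reshape(-1,2)
    return np.c_[p,np.ones(len(p))]
def on_z(c,px,z):
    d=rays(c,px)@c["T"][:3,:3].T; e=c["T"][:3,3]
    return e+d*((z-e[2])/d[:,2])[:,None]
def by_depth(c,px):
    d=rays(c,px); z=np.array([c["depth"][int(round(v)),int(round(u))] for u,v in px])
    return (d*z[:,None])@c["T"][:3,:3].T+c["T"][:3,3]
E
python3 - <<'E'
from rig import bot
from h import *
a=shot(bot,"scene","scene");b=shot(bot,"side","side")
for c in(a,b): print(c["T"],c["fovy"],c["k1"])
print(bot.read_state(), bot.tip_reach)
E
```

```text
pics
[[-9.05406726e-01 -2.18168579e-01  3.64199301e-01  7.25577928e+01]
 [-4.24036012e-01  5.06723565e-01 -7.50616206e-01  6.93311610e+02]
 [-2.07874975e-02 -8.34046581e-01 -5.51302258e-01  7.45643482e+02]
 [ 0.00000000e+00  0.00000000e+00  0.00000000e+00  1.00000000e+00]] 47.01451246562346 0.028718503986175564
[[ 9.74262972e-01 -1.15231132e-01  1.93735508e-01  3.49191491e+02]
 [-2.25216761e-01 -4.61618870e-01  8.58012488e-01 -1.09072068e+03]
 [-9.43778391e-03 -8.79562280e-01 -4.75690155e-01  5.08876603e+02]
 [ 0.00000000e+00  0.00000000e+00  0.00000000e+00  1.00000000e+00]] 55.89723892403342 -0.08442824826725699
{'clock': 0.1, 'joint_positions': array([-1.24262348e+00,  3.00426753e-01,  1.52150169e+00, -2.96386547e-05,
        1.32070386e+00, -6.66042131e-02]), 'qvel': array([-0.00031379, -0.00210472, -0.00117631, -0.00087716, -0.00056926,
       -0.00116344]), 'effort': array([ 9.55131181e-04, -5.44372773e+01, -3.62368870e+01, -1.03222749e-04,
        3.05177477e-03, -1.86925581e-05]), 'ee_pos': array([ 211.46102805, -507.52520448,  249.77921501]), 'tool_rot': array([ 0.58856275, -0.58813126,  0.39253196, -0.39193642]), 'ft_force': array([ 0.73936713, -0.30653727,  0.40765607]), 'moment': array([0.01007446, 0.03166819, 0.0047622 ]), 'grip_width': 85.13037107935715} 19.0
```

View pics/scene.png

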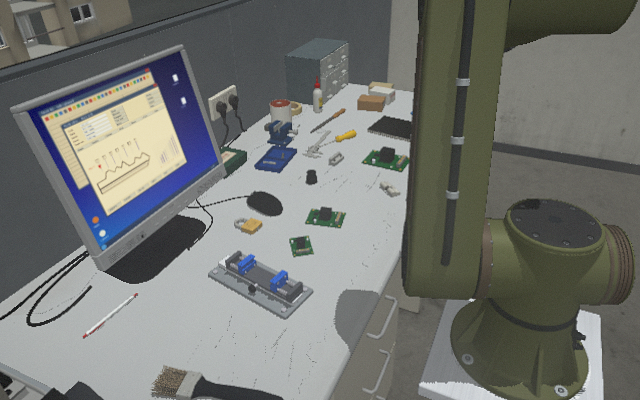

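View pics/side.png

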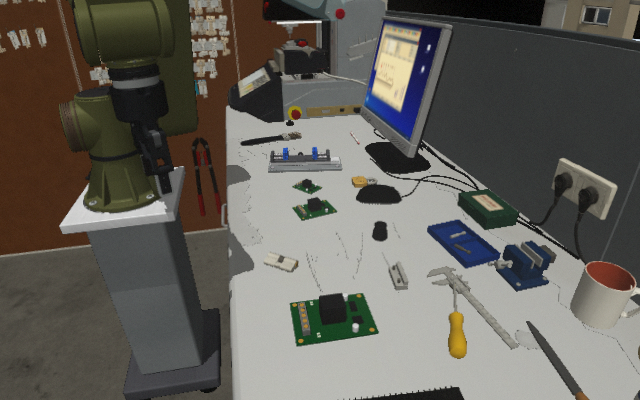

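The boards are at side pixels (333,318) large, (314,208) medium and (307,186) small. The holder is at (305,160). I'll compare the board sizes.

```bash
python3 - <<'E'
from h import *
c=load("side")
for q in ([(291,300),(372,292),(378,335),(300,344)],[(293,207),(328,199),(337,211),(303,219)],[(292,186),(308,180),(322,187),(306,193)],[(273,157),(338,153),(341,167),(268,171)]):
    p=on_z(c,q,3); print(p.mean(0).round(), np.linalg.norm(p-np.roll(p,-1,0),axis=1).round())
s=load("scene")
print(on_z(s,[(209,269),(235,249),(313,290),(289,318),(248,226),(311,177),(336,158),(390,188)],5).round())
im=c["image"]
a=cv2.resize(im[140:230,255:350],None,fx=6,fy=6,interpolation=cv2.INTER_CUBIC)
cv2.imwrite("pics/crop1.png",a)
E
```

```text
[ 478. -623.    3.] [156. 105. 132. 105.]
[ 524. -242.    3.] [104.  70.  96.  68.]
[ 528. -108.    3.] [61. 64. 59. 63.]
[558.  76.   3.] [232. 124. 239. 118.]
[[ 687.   65.    5.]
 [ 673.  -23.    5.]
 [ 428.   28.    5.]
 [ 438.  122.    5.]
 [ 696. -118.    5.]
 [ 655. -419.    5.]
 [ 633. -565.    5.]
 [ 406. -454.    5.]]
```

View pics/crop1.png

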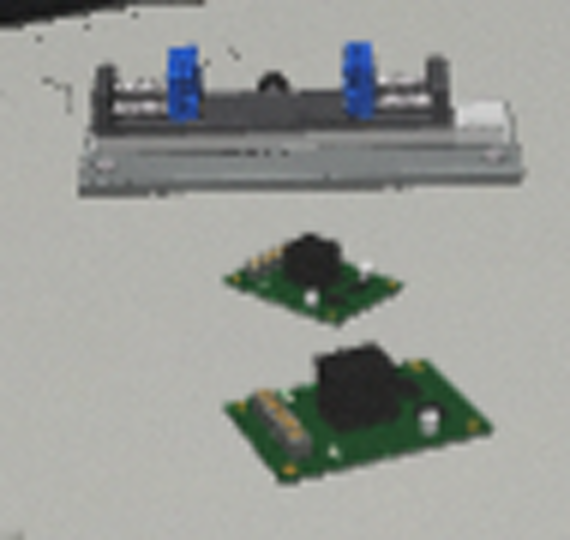

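The medium board, about 100 x 70 mm at (524,-242), matches; its grey strip is on the left and its module is at crop (358,385). Next I'll look with the wrist camera.

```bash
cat >> h.py <<'E'
def tool(xdir,tilt=0.0):
    "tool y down, tool x along xdir (deg in world); tilt = right-hand rotation about tool x"
    a=np.radians(xdir); x=np.array([np.cos(a),np.sin(a),0]); y=np.array([0,0,-1.]); z=np.cross(x,y)
    M=np.c_[x,y,z]; return R.from_rotvec(np.radians(tilt)*x).as_matrix()@M
E
python3 - <<'E'
from rig import bot
from h import *
c=load("side"); p=on_z(c,[(293,207),(328,199),(337,211),(303,219)],3)
d=(p[1]+p[2]-p[0]-p[3]); ang=np.degrees(np.arctan2(d[1],d[0])); print(ang)
M0=rot(bot.read_state()["tool_rot"]); print(M0.round(2), np.array(bot.read_camera("wrist")["mount"]).round(2))
for k in range(-180,180,30):
    print(k,[None if (j:=bot.ik([x,y,250],quat(tool(k)))) is None else np.round(j,2) for x,y in((524,-242),(556,48))])
E
```

```text
11.038207207145572
[[ 0.38 -0.    0.92]
 [-0.92  0.    0.38]
 [-0.   -1.    0.  ]] [[   1.      0.      0.      0.48]
 [  -0.     -0.28    0.96 -123.9 ]
 [   0.     -0.96   -0.28   69.46]
 [   0.      0.      0.      1.  ]]
-180 [None, None]
-150 [array([-0.5 ,  0.36,  1.44, -0.  ,  1.34,  2.12]), None]
-120 [array([-0.5 ,  0.36,  1.44, -0.  ,  1.34,  1.6 ]), array([ 0.02,  0.32,  1.5 , -0.  ,  1.33,  2.11])]
-90 [array([-0.5 ,  0.36,  1.44, -0.  ,  1.34,  1.07]), array([ 0.02,  0.32,  1.5 , -0.  ,  1.33,  1.59])]
-60 [array([-0.5 ,  0.36,  1.44,  0.  ,  1.34,  0.55]), array([0.02, 0.32, 1.5 , 0.  , 1.33, 1.07])]
-30 [array([-0.5 ,  0.36,  1.44, -0.  ,  1.34,  0.03]), array([ 0.02,  0.32,  1.5 , -0.  ,  1.33,  0.54])]
0 [array([-0.5 ,  0.36,  1.44, -0.  ,  1.34, -0.5 ]), array([ 0.02,  0.32,  1.5 , -0.  ,  1.33,  0.02])]
30 [array([-0.5 ,  0.36,  1.44, -0.  ,  1.34, -1.02]), array([ 0.02,  0.32,  1.5 , -0.  ,  1.33, -0.5 ])]
60 [array([-0.5 ,  0.36,  1.44,  0.  ,  1.34, -1.54]), array([ 0.02,  0.32,  1.5 ,  0.  ,  1.33, -1.03])]
90 [array([-0.5 ,  0.36,  1.44, -0.  ,  1.34, -2.07]), array([ 0.02,  0.32,  1.5 , -0.  ,  1.33, -1.55])]
120 [None, array([ 0.02,  0.32,  1.5 , -0.  ,  1.33, -2.07])]
150 [None, None]
```

```bash
python3 - <<'E'
from rig import bot
from h import *
bot.move_to([556,48,230],quat(tool(-102))); print(bot.read_state()["clock"])
c=shot(bot,"wrist","wh"); print(c["fovy"],c["k1"],c["T"].round(3))
bot.move_to([524,-242,180],quat(tool(-79))); print(bot.read_state()["clock"])
c=shot(bot,"wrist","wb")
E
```

```text
2.4833
64.96640022220325 -0.03982724855858242 [[-2.08000e-01 -9.40000e-01 -2.69000e-01  6.24205e+02]
 [-9.78000e-01  2.00000e-01  5.80000e-02  3.20950e+01]
 [-0.00000e+00  2.75000e-01 -9.61000e-01  3.53905e+02]
 [ 0.00000e+00  0.00000e+00  0.00000e+00  1.00000e+00]]
3.6667
```

View pics/wh.png

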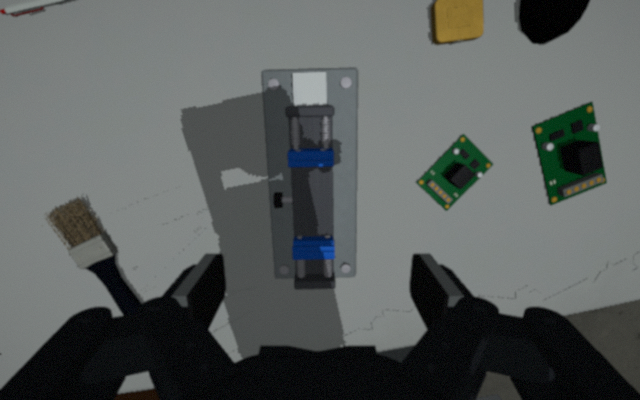

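View pics/wb.png

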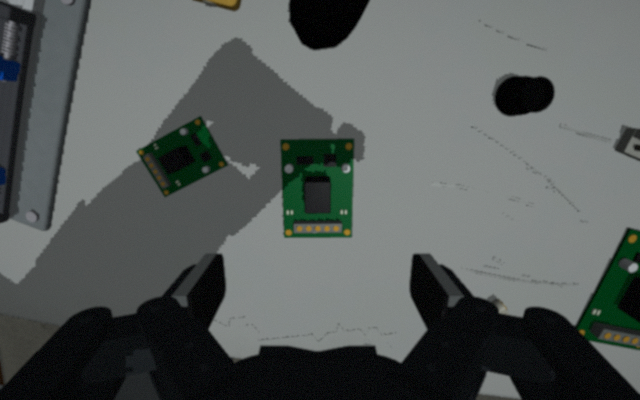

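```bash
python3 - <<'E'
from h import *
def world(c):
    v,u=np.mgrid[0:400,0:640]; px=np.c_[u.ravel(),v.ravel()].astype(float)
    return px,by_depth(c,px.astype(int))
# board
c=load("wb"); px,P=world(c); hsv=cv2.cvtColor(c["image"],cv2.COLOR_BGR2HSV).reshape(-1,3)
g=((hsv[:,0]>35)&(hsv[:,0]<85)&(hsv[:,1]>90)&(hsv[:,2]>30))
sel=g&(abs(px[:,0]-318)<55)&(abs(px[:,1]-188)<65)
q=on_z(c,px[sel],3)[:,:2]; r=cv2.minAreaRect(q.astype(np.float32)); print("board",r, "zmed",np.median(P[sel][:,2]))
co=on_z(c,[(281,139.5),(353.5,139),(352.5,237.5),(285,237.5)],3); print(co.round(1),co.mean(0))
m=(abs(px[:,0]-317)<6)&(abs(px[:,1]-193)<8); print("module top z",np.median(P[m],0))
# holder
c=load("wh"); px,P=world(c); hsv=cv2.cvtColor(c["image"],cv2.COLOR_BGR2HSV).reshape(-1,3)
b=(hsv[:,0]>100)&(hsv[:,0]<130)&(hsv[:,1]>130)&(hsv[:,2]>60)&(abs(px[:,0]-312)<40)
cs=[]
for lo,hi in((140,175),(225,270)):
    s=b&(px[:,1]>lo)&(px[:,1]<hi); t=s&(P[:,2]>52)&(P[:,2]<63)
    print(s.sum(),t.sum(),np.percentile(P[s][:,2],[5,25,50,75,95]).round(1))
    q=on_z(c,px[t],57.5)[:,:2]; r=cv2.minAreaRect(q.astype(np.float32)); print(r,q.mean(0)); cs.append(np.array(r[0]))
d=cs[0]-cs[1]; print("mid",(cs[0]+cs[1])/2,np.linalg.norm(d),np.degrees(np.arctan2(d[1],d[0])))
for z in (6,10):
  e=on_z(c,[(262,69),(357.5,68),(356,277),(275,277)],z); print(z,e.round(1), np.degrees([np.arctan2(*(e[i]-e[j])[1::-1]) for i,j in((0,3),(1,2))]))
im=cv2.resize(c["image"][130:300,240:380],None,fx=4,fy=4,interpolation=cv2.INTER_CUBIC);cv2.imwrite("pics/crop2.png",im)
E
```

```text
board ((521.0498657226562, -242.44224548339844), (98.281005859375, 68.42184448242188), 11.307458877563477) zmed 3.243553131708211
[[ 562.4 -199.6    3. ]
 [ 576.  -266.8    3. ]
 [ 478.3 -287.9    3. ]
 [ 465.  -219.6    3. ]] [ 520.43914188 -243.46067959    3.        ]
module top z [ 524.83683661 -241.53966383   31.22467936]
788 750 [52.4 56.9 57.5 58.  58.7]
((585.2976684570312, 47.118614196777344), (42.75045394897461, 15.123870849609375), 77.98428344726562) [585.10489065  47.01710382]
895 586 [40.6 45.2 56.9 57.7 58.6]
((490.0685729980469, 65.26278686523438), (43.38622283935547, 15.518558502197266), 80.14554595947266) [490.17646877  65.13115765]
mid [537.68312073  56.19070053] 96.94220764847034 -10.787373461602618
6 [[679.3  79.    6. ]
 [659.6 -17.8   6. ]
 [422.9  26.1   6. ]
 [443.8 124.3   6. ]] [-10.88153524 -10.49558553]
10 [[678.7  78.5  10. ]
 [659.2 -17.2  10. ]
 [425.2  26.1  10. ]
 [445.9 123.2  10. ]] [-10.88153524 -10.49558553]
```

View pics/crop2.png

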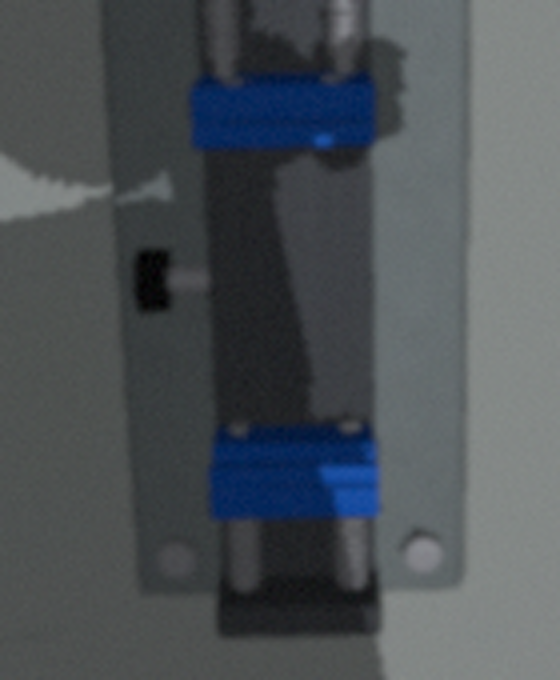

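```bash
cat >> h.py <<'E'
HM=np.array([537.7,56.2]); HA=-10.8; GZ=25.0
u=np.array([np.cos(np.radians(HA)),np.sin(np.radians(HA)),0])
def pose(s,h,tilt,ds=0.0,dh=0.0):
    """TCP pose with board's far bottom edge at s along head axis, h over ledges; ds,dh: corrections of board in hand"""
    M=tool(HA-90,tilt); corner=np.r_[HM,45+h]+s*u
    return corner-(50+ds)*M[:,2]-(GZ+dh)*M[:,1], quat(M)
E
python3 - <<'E'
from rig import bot
from h import *
q=quat(tool(-78.7)); b=[521.2,-242.3]
for a in((30,30,-14),(36,2.5,-14),(61,2.5,-14),(61,1,0)): p,o=pose(*a); print(np.round(p,1), bot.ik(p,o) is not None)
bot.servo_line(b+[70],q,speed=150)
print(bot.servo_line(b+[GZ],q,speed=60,until_force=6))
bot.move_gripper(0,60); st=bot.read_state(); print(st["grip_width"],st["ee_pos"],st["ft_force"],st["clock"])
bot.servo_line(b+[110],q,speed=100); st=bot.read_state(); print(st["grip_width"],st["ft_force"],st["moment"])
p,o=pose(35,60,-14); bot.move_to(p,o); st=bot.read_state(); print(st["ft_force"],st["moment"],st["clock"])
c=shot(bot,"wrist","w3");shot(bot,"side","s3")
im=cv2.resize(load("s3")["image"][100:230,220:390],None,fx=4,fy=4,interpolation=cv2.INTER_CUBIC)
cv2.imwrite("pics/c3.png",im)
E
```

```text
[525.5  58.5 111.4] True
[531.3  57.4  83.9] True
[555.9  52.7  83.9] True
[548.5  54.1  71. ] True
False
22.933170542468858 [ 521.36424472 -242.41882917   25.30101092] [-0.56951009 -0.06286614  2.61478645] 6.0917
23.04441759832663 [ 0.27015761 -0.43958817 -1.02376088] [ 0.03259758 -0.01091173  0.0283826 ]
[ 0.57936955 -0.09605572 -1.36201188] [-0.05511662 -0.17547442  0.0013705 ] 8.25
```

View pics/c3.png

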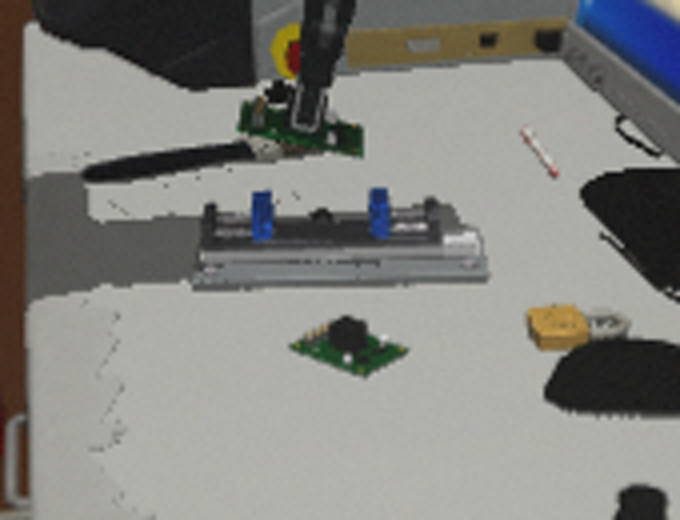

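View pics/w3.png

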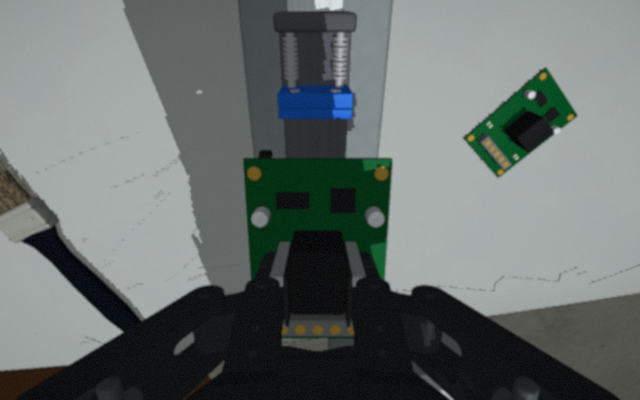

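Board is held square; far edge is at row 158, columns 244–392, and the far jaw is at (315,102). I'll measure the edge in the tool frame before inserting.

```bash
python3 - <<'E'
from rig import bot
from h import *
c=load("w3"); st=bot.read_state(); M=rot(st["tool_rot"])
P=by_depth(c,[(248,162),(318,162),(388,162),(318,175)]); print(((P-st["ee_pos"])@M).round(1))
# exact edge ray intersect with plane y_tool=22
m=np.array(c["mount"]); d=rays(c,[(244,158),(318,157.5),(392,158)])@m[:3,:3].T; e=m[:3,3]
print((e+d*((22-e[1])/d[:,1])[:,None]).round(1))
hsv=cv2.cvtColor(c["image"],cv2.COLOR_BGR2HSV); b=(hsv[...,0]>100)&(hsv[...,0]<130)&(hsv[...,1]>130)&(hsv[...,2]>60); b[:80]=0;b[125:]=0;b[:,:260]=0;b[:,370:]=0
v,uu=np.nonzero(b); px=np.c_[uu,v]; W=by_depth(c,px); t=(W[:,2]>52)
r=cv2.minAreaRect(on_z(c,px[t],57.5)[:,:2].astype(np.float32)); print(r)
x=np.array(r[0])-HM; print("s,lat",x@u[:2], x@np.array([-u[1],u[0]]))
E
```

```text
[[-32.   22.5  47.6]
 [  0.7  21.9  47.6]
 [ 33.5  22.6  47.6]
 [  0.7  22.4  41.4]]
[[-33.4  22.   49.5]
 [  1.   22.   49.7]
 [ 35.5  22.   49.6]]
((585.6426391601562, 46.94160461425781), (43.87055587768555, 16.0914306640625), 79.1827163696289)
s,lat 48.82829351164219 -0.11084899908076386
```

```bash
cat >> h.py <<'E'
def go(bot,a,speed,force=None):
    p,o=pose(*a); r=bot.servo_line(p,o,speed=speed,until_force=force)
    st=bot.read_state(); f=st["ft_force"]; M=rot(st["tool_rot"])
    cor=st["ee_pos"]+50*M[:,2]+GZ*M[:,1]-np.r_[HM,45]
    print(a,r,"s %.1f h %.1f"%(cor@u,cor[2]),"F_u %.1f F_z %.1f F_lat %.1f"%(f@u,f[2],f@[-u[1],u[0],0]),"t %.1f"%st["clock"],"My",np.round(st["moment"],2)); return r,cor@u
E
python3 - <<'E'
from rig import bot
from h import *
go(bot,(36,14,-14),100)
r,_=go(bot,(36,2.5,-14),40,4)
if not r:
    r,s=go(bot,(53,2.5,-14),15,3)
    print("contact",r,s)
E
```

```text
(36, 14, -14) False s 36.2 h 14.3 F_u 0.2 F_z -0.7 F_lat -0.4 t 9.0 My [-0.01 -0.2  -0.01]
(36, 2.5, -14) False s 35.9 h 2.4 F_u -0.2 F_z -1.5 F_lat 0.2 t 9.4 My [-0.07 -0.18 -0.01]
(53, 2.5, -14) True s 46.3 h 1.9 F_u -3.3 F_z 1.0 F_lat 0.3 t 10.1 My [ 0.14  0.43 -0.04]
contact True 46.29122011513689
```

```bash
python3 - <<'E'
from rig import bot
from h import *
r,s=go(bot,(60.4,2.5,-14),25,16)
if not r:
    for t,h,s in((-10,2.3,60.6),(-8,2.2,60.7)):
        r,_=go(bot,(s,h,t),30,8)
        if r: break
shot(bot,"wrist","w4")
E
```

```text
(60.4, 2.5, -14) False s 58.8 h 1.7 F_u -10.8 F_z 1.3 F_lat 0.4 t 10.9 My [ 0.3   1.82 -0.01]
(60.6, 2.3, -10) False s 58.6 h 1.4 F_u -12.1 F_z -0.2 F_lat 0.1 t 11.1 My [ 0.35  1.9  -0.04]
(60.7, 2.2, -8) False s 58.8 h 1.3 F_u -11.3 F_z 0.8 F_lat 0.5 t 11.4 My [0.36 1.95 0.04]
```

```bash
python3 - <<'E'
from rig import bot
from h import *
bot.dwell(0.3)
r,_=go(bot,(62.6,2.4,-8),15,6)
bot.dwell(0.3); go(bot,(62.6,2.4,-8),15,6)
c=shot(bot,"wrist","w5"); m=np.array(c["mount"])
shot(bot,"scene","sc5")
a=c["image"][60:400,140:500]; b=cv2.resize(load("sc5")["image"][190:330,200:330],None,fx=2.43,fy=2.43,interpolation=cv2.INTER_CUBIC)
b=b[:340]; cv2.imwrite("pics/c5.png",np.hstack([a,b]))
E
```

```text
(62.6, 2.4, -8) False s 60.8 h 1.2 F_u -12.6 F_z 1.0 F_lat 0.8 t 12.0 My [0.39 2.04 0.05]
(62.6, 2.4, -8) False s 60.7 h 1.3 F_u -11.7 F_z 0.2 F_lat -0.4 t 12.6 My [ 0.39  2.05 -0.02]
```

View pics/c5.png

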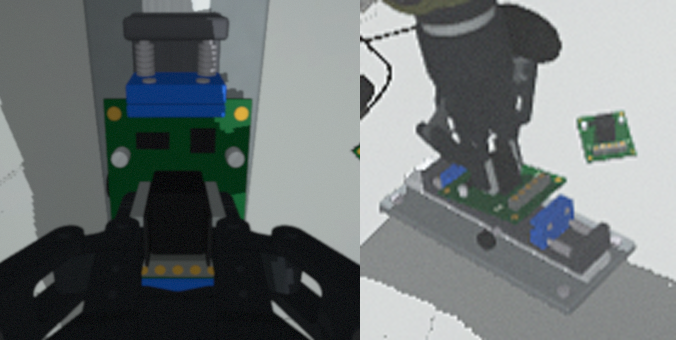

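```bash
python3 - <<'E'
from h import *
c=load("w5")
hsv=cv2.cvtColor(c["image"],cv2.COLOR_BGR2HSV); b=(hsv[...,0]>100)&(hsv[...,0]<130)&(hsv[...,1]>130)&(hsv[...,2]>60); b[:130]=0;b[180:]=0;b[:,:250]=0;b[:,380:]=0
v,uu=np.nonzero(b); px=np.c_[uu,v]; W=by_depth(c,px); t=(W[:,2]>54)
q=on_z(c,px[t],57.5)[:,:2]; r=cv2.minAreaRect(q.astype(np.float32)); print(r,t.sum())
x=q-HM; s=x@u[:2]; print("far jaw s range",np.percentile(s,[1,50,99]))
# board edge at either side of the jaw, tool frame
m=np.array(c["mount"]); d=rays(c,[(244,158.5),(391,158.5)])@m[:3,:3].T; e=m[:3,3]
print((e+d*((22-e[1])/d[:,1])[:,None]).round(1))
P=by_depth(c,[(250,165),(385,165),(250,230),(385,230)]); T=c["T"]@np.linalg.inv(m); print(((P-T[:3,3])@T[:3,:3]).round(1))
# board plane slope, underside rear strip
print(((P-np.r_[HM,45])@np.c_[u,[-u[1],u[0],0],[0,0,1]]).round(1))
E
```

```text
((601.1455078125, 44.033695220947266), (43.74140548706055, 19.69550132751465), 79.2279281616211) 3366
far jaw s range [54.7537064  62.62968465 69.74457275]
[[-33.4  22.   49.3]
 [ 35.   22.   49.4]]
[[-30.8  21.9  46.3]
 [ 32.3  21.5  46.4]
 [-33.   23.1  13.4]
 [ 34.4  22.4  13.7]]
[[ 57.5  30.8   4.8]
 [ 57.7 -32.3   5.2]
 [ 24.8  32.9   8.4]
 [ 25.2 -34.4   9.1]]
```

```bash
python3 - <<'E'
from rig import bot
from h import *
for t,h,s in((-5,2.4,62.9),(-2.5,2.4,63.0),(0,2.2,63.0)):
    r,_=go(bot,(s,h,t),20,6)
    if r: break
bot.dwell(0.2); go(bot,(s,h,t),20,8)
c=shot(bot,"side","s6"); shot(bot,"wrist","w6")
T=load("w6"); P=by_depth(T,[(250,165),(385,165),(250,230),(385,230)]); print(((P-np.r_[HM,45])@np.c_[u,[-u[1],u[0],0],[0,0,1]]).round(1))
cv2.imwrite("pics/c6.png",cv2.resize(c["image"][130:180,260:350],None,fx=8,fy=8,interpolation=cv2.INTER_CUBIC))
E
```

```text
(62.9, 2.4, -5) False s 60.7 h 1.2 F_u -12.7 F_z -0.2 F_lat -0.7 t 13.0 My [0.52 2.12 0.03]
(63.0, 2.4, -2.5) False s 60.8 h 1.1 F_u -13.3 F_z -1.1 F_lat 0.2 t 13.2 My [0.46 2.16 0.01]
(63.0, 2.2, 0) False s 60.8 h 0.9 F_u -11.8 F_z -0.5 F_lat 0.0 t 13.5 My [0.46 2.12 0.01]
(63.0, 2.2, 0) False s 61.0 h 0.9 F_u -13.2 F_z 0.9 F_lat 1.0 t 14.0 My [0.49 2.11 0.11]
[[ 57.2  30.9   3.5]
 [ 57.3 -32.5   3.5]
 [ 25.1  32.6   4.7]
 [ 24.5 -34.6   3.1]]
```

View pics/c6.png

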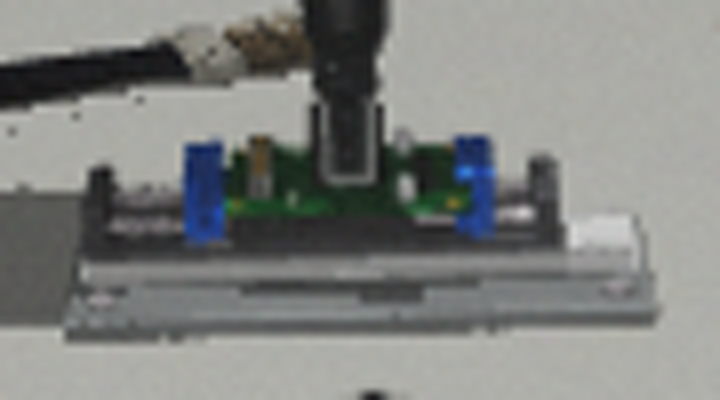

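Rear edge is down inside the near lip and nothing is pressed. I'll raise the rear slightly so it clears the ledge edge, ease back, then level and lower.

```bash
python3 - <<'E'
from rig import bot
from h import *
go(bot,(63,2.2,-1.5),20)
ok=True
for s,h in((60,2.2),(57,2.0),(54,1.8),(52,1.6),(50.3,1.5)):
    r,_=go(bot,(s,h,-1.5),20,7)
bot.dwell(0.2)
go(bot,(50.1,1.0,-1),10,4)
c=shot(bot,"side","s7"); w=shot(bot,"wrist","w7")
cv2.imwrite("pics/c7.png",np.vstack([cv2.resize(c["image"][135:175,265:345],None,fx=7,fy=7,interpolation=cv2.INTER_CUBIC),w["image"][60:360,40:600]]))
E
```

```text
(63, 2.2, -1.5) False s 61.1 h 0.8 F_u -12.0 F_z 1.5 F_lat -0.8 t 14.3 My [0.49 2.   0.06]
(60, 2.2, -1.5) False s 58.1 h 0.9 F_u -11.3 F_z -1.6 F_lat 0.2 t 14.6 My [0.41 1.88 0.04]
(57, 2.0, -1.5) False s 55.4 h 0.9 F_u -9.3 F_z -1.4 F_lat 0.0 t 14.9 My [0.33 1.64 0.03]
(54, 1.8, -1.5) False s 52.8 h 0.9 F_u -7.6 F_z -1.9 F_lat 0.9 t 15.2 My [0.31 1.26 0.06]
(52, 1.6, -1.5) False s 51.6 h 1.1 F_u -2.7 F_z -5.8 F_lat 0.5 t 15.5 My [0.17 0.55 0.01]
(50.3, 1.5, -1.5) False s 50.2 h 1.3 F_u -0.4 F_z -7.6 F_lat 1.0 t 15.7 My [0.05 0.21 0.08]
(50.1, 1.0, -1) False s 50.3 h 1.4 F_u 0.4 F_z -3.4 F_lat -0.8 t 16.2 My [-0.17  0.13  0.09]
```

View pics/c7.png

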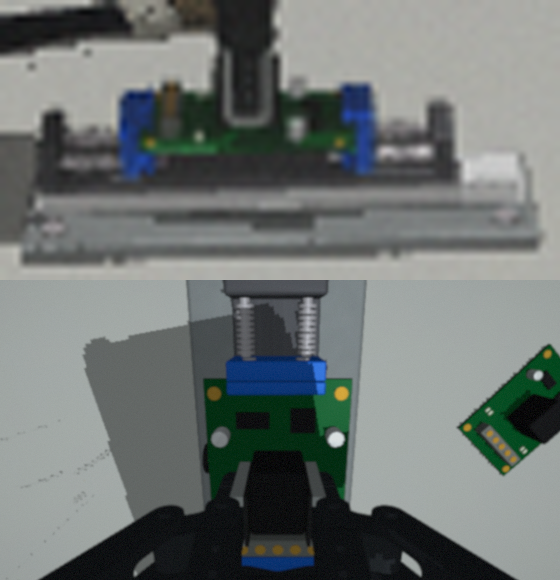

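```bash
python3 - <<'E'
from rig import bot
from h import *
go(bot,(50.0,0.9,0),10,8)
for h in (0.4,0,-.4,-.8,-1.2,-1.6):
    go(bot,(50.0,h,0),8)
    if bot.read_state()["ft_force"][2]>5: break
w=shot(bot,"wrist","w8"); P=by_depth(w,[(250,165),(385,165),(250,230),(385,230)]); print(((P-np.r_[HM,45])@np.c_[u,[-u[1],u[0],0],[0,0,1]]).round(1))
E
```

```text
(50.0, 0.9, 0) False s 50.1 h 1.1 F_u -1.5 F_z -1.0 F_lat -1.5 t 16.5 My [-0.19  0.05  0.01]
(50.0, 0.4, 0) False s 50.4 h 0.8 F_u -1.4 F_z 4.2 F_lat -1.7 t 16.8 My [-0.2   0.17  0.02]
(50.0, 0, 0) False s 50.3 h 0.3 F_u -0.1 F_z 4.2 F_lat 0.2 t 17.0 My [-0.07 -0.01  0.11]
(50.0, -0.4, 0) False s 50.5 h 0.2 F_u 0.3 F_z 8.5 F_lat -1.4 t 17.3 My [-0.09  0.21  0.04]
[[ 46.8  30.9   3.6]
 [ 46.7 -32.4   2.4]
 [ 14.1  33.    2.7]
 [ 14.6 -34.    3.8]]
```

```bash
python3 - <<'E'
from rig import bot
from h import *
for h in (-.8,-1.2):
    go(bot,(50.0,h,0),8)
    if bot.read_state()["ft_force"][2]>11: break
go(bot,(50.0,h+0.4,0),8)
bot.move_gripper(60); st=bot.read_state(); print(st["grip_width"],st["ft_force"])
p=st["ee_pos"]; bot.servo_line(p+[0,0,60],speed=60); bot.servo_line(p+[-20,0,150],speed=120); print(bot.read_state()["clock"])
w=shot(bot,"wrist","w9"); c=shot(bot,"side","s9"); sc=shot(bot,"scene","sc9")
hsv=cv2.cvtColor(w["image"],cv2.COLOR_BGR2HSV)
v,uu=np.mgrid[0:400,0:640]; px=np.c_[uu.ravel(),v.ravel()]; W=by_depth(w,px); Q=(W-np.r_[HM,45])@np.c_[u,[-u[1],u[0],0],[0,0,1]]
H=hsv.reshape(-1,3); g=(H[:,0]>35)&(H[:,0]<85)&(H[:,1]>90)&(H[:,2]>25)&(abs(Q[:,0])<60)&(abs(Q[:,1])<40)&(Q[:,2]<8)&(Q[:,2]>-5)
A=np.c_[Q[g][:,:2],np.ones(g.sum())]; co=np.linalg.lstsq(A,Q[g][:,2],rcond=None)[0]; print("top plane slope mrad",co[:2]*1e3,"height",co[2],g.sum())
print("y range",np.percentile(Q[g][:,1],[.5,99.5]),"x",np.percentile(Q[g][:,0],[.5,99.5]))
b=(H[:,0]>100)&(H[:,0]<130)&(H[:,1]>130)&(H[:,2]>60)&(Q[:,2]>9)&(Q[:,2]<17)&(abs(Q[:,1])<30)
for k in(b&(Q[:,0]>0),b&(Q[:,0]<0)): print("jaw",k.sum(),np.percentile(Q[k][:,0],[1,99]).round(1) if k.any() else "")
cv2.imwrite("pics/c9.png",np.vstack([cv2.resize(c["image"][135:175,265:345],None,fx=7,fy=7,interpolation=cv2.INTER_CUBIC),w["image"][20:320,40:600]]))
E
```

```text
(50.0, -0.8, 0) False s 50.7 h 0.2 F_u -1.2 F_z 12.5 F_lat -1.7 t 17.6 My [-0.18  0.28  0.1 ]
(50.0, -0.4, 0) False s 50.4 h 0.2 F_u -0.9 F_z 9.3 F_lat -0.8 t 17.8 My [-0.09  0.23  0.01]
59.987500080848086 [ 0.97860922 -0.10519981  0.13099239]
20.325
top plane slope mrad [2.25623867 0.50033063] height 3.2243016604653114 4572
y range [-34.75926736  33.78909149] x [-48.21166866  48.76711074]
jaw 873 [44.5 58.9]
jaw 666 [-58.8 -44.1]
```

View pics/c9.png

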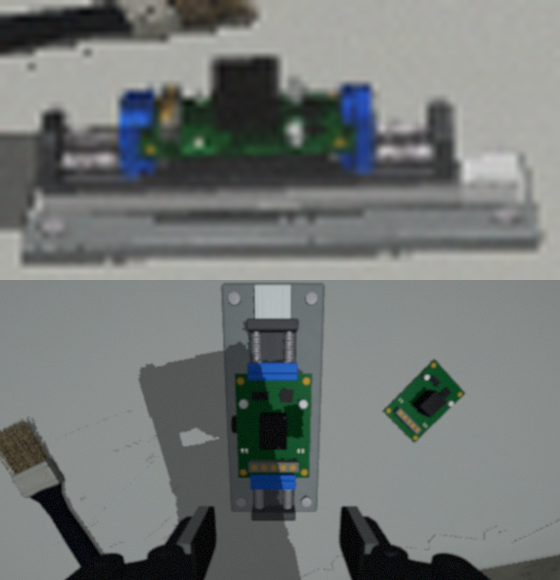

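Board is level (2 mrad), its top is 3.2 mm above the ledges, and both jaws stand about 3 mm out. That is the seated state, so I'm handing in.

```bash
python3 -c "
from rig import bot
bot.finish_job()"
```

```text
the job is handed in; nothing more can be done
```

The 100 x 70 mm board is clipped into the holder, and the job was handed in at about 20 s on the robot clock. I gripped it by the power module and tilted it 14°, then put its bare edge under the far jaw's lip. I pushed that jaw back about 13.7 mm, levelled the board past the near lip, eased it back, pressed it onto the ledges and released it.

- **Seating:** the last check, with the gripper clear, showed the board level to about 2 mrad. Its top is 3.2 mm above the ledges, where 3 mm is nominal.
- **Centring:** both jaws stand about 3 mm out, with lip tips at +44.5 and -44.1 mm from the head's middle. The board shows under both lips.
- **Forces:** the highest wrist force I read was about 13 N, both when pushing the jaw and when pressing the board down. I only read forces between moves, so brief peaks in between would not show.
- **Other objects:** the arm's path never went near the padlock, loupe or lock cylinder. I did not measure their positions again at the end.

No checks failed. While the jaw was pushed, the arm lagged its commanded position by about 2 mm. I pushed slightly further to make up for it and confirmed the jaw position with the wrist camera.

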